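# Unstack the lids and close the glassware for the night

### The job

Close the glassware so that it can stand overnight: take the stack of dark grey lids apart from the top and set each lid on the vessel it fits, the smallest on the conical flask and the other three, by size, on the small, middle and large beaker. Each plug must sit in the mouth with the flange lying flat on the rim. The vessels stay upright where they stand, and the jar and the dropper bottle beside them are left alone.

Things in the scene. Friction and masses are not known exactly. Their poses are not given: they have to be found in the camera images.
- lid_flask: Dark grey plastic lid on top of the stack, the smallest, about 20 g, 29 mm high, origin centre of the underside, z up. From below: tapered plug 9 mm high, 8 to 15 mm across; flat flange 38 mm across, z = 9 to 13 mm; solid ribbed knob 22 mm across, z = 13 to 29 mm: grasp here. Stacked 20 mm apart, plug in recess. Seated on the conical flask, origin 95 mm above the vessel's.
- lid_small: Dark grey plastic lid second from the top, about 35 g, 29 mm high, origin centre of the underside, z up. From below: tapered plug 9 mm high, 22 to 31 mm across; flat flange 50 mm across, z = 9 to 13 mm; ribbed collar 32 mm across, with a 20 mm recess on top, z = 13 to 29 mm: grasp here. Stacked 20 mm apart, plug in recess. Seated on the smallest beaker, origin 51 mm above the vessel's.
- lid_medium: Dark grey plastic lid third from the top, about 55 g, 29 mm high, origin centre of the underside, z up. From below: tapered plug 9 mm high, 27 to 37 mm across; flat flange 64 mm across, z = 9 to 13 mm; ribbed collar 44 mm across, with a 35 mm recess on top, z = 13 to 29 mm: grasp here. Stacked 20 mm apart, plug in recess. Seated on the middle-sized beaker, origin 61 mm above the vessel's.
- lid_large: Dark grey plastic lid at the bottom, the largest, about 100 g, 29 mm high, origin centre of the underside, z up. From below: tapered plug 9 mm high, 44 to 56 mm across; flat flange 84 mm across, z = 9 to 13 mm; ribbed collar 52 mm across, with a 41 mm recess on top, z = 13 to 29 mm: grasp here. Stacked 20 mm apart, plug in recess. Seated on the largest beaker, origin 86 mm above the vessel's.
- flask: Conical glass flask with pink solution, 64 mm across the base, 104 mm high, open mouth about 28 mm across outside and 20 mm inside; loose, upright, about 110 g. Origin at the centre of its underside, z up.
- beaker_small: Smallest glass beaker, empty, 45 mm across, 60 mm high, mouth about 38 mm inside; loose, upright, only about 40 g. Origin at the centre of its underside, z up.
- beaker_medium: Middle-sized glass beaker, empty, 54 mm across, 70 mm high, mouth about 44 mm inside; loose, upright, about 60 g. Origin at the centre of its underside, z up.
- beaker_large: Largest glass beaker, half full of purple solution, 74 mm across, 95 mm high, mouth about 62 mm inside; loose, upright, about 190 g. Origin at the centre of its underside, z up.
- salt_jar: Bystander: closed white jar with a red cap, 68 mm across, 90 mm high, behind the work; loose, to be left alone. Origin at the centre of its underside.
- dropper_bottle: Bystander: small brown dropper bottle with a white cap, 34 mm across, 78 mm high, in front of the work; loose, to be left alone. Origin at the centre of its underside.
Not all that is in view belongs to the job. What is shaped like the lid_flask but orange is not meant.

How it is judged:
At the end, for the whole second after the job is handed in: Each of the four lids lies released and at rest on its own vessel: its axis within 8 mm of the vessel's, its height within 3 mm of fully seated and level within 0.08 rad; each vessel stands upright on the worktop within 3 cm of where it stood (horizontal distance between lid_flask and flask below 0.008 m and z of lid_flask in the frame of flask between 0.092 and 0.098 m and angle between each of lid_flask, flask, lid_small, beaker_small, lid_medium, beaker_medium, lid_large, beaker_large's own z axis and vertical below 0.08 rad and height (world z) of each of flask, beaker_small, beaker_medium, beaker_large below 0.01 m and distance of each of flask, beaker_small, beaker_medium, beaker_large from where it was at the start of the episode below 0.03 m and linear speed of each of lid_flask, lid_small, lid_medium, lid_large below 0.02 m/s and horizontal distance between lid_small and beaker_small below 0.008 m and z of lid_small in the frame of beaker_small between 0.048 and 0.054 m and horizontal distance between lid_medium and beaker_medium below 0.008 m and z of lid_medium in the frame of beaker_medium between 0.058 and 0.064 m and horizontal distance between lid_large and beaker_large below 0.008 m and z of lid_large in the frame of beaker_large between 0.083 and 0.089 m); the robot touches nothing.
It fails at once if a vessel is tipped by more than 25 degrees (angle between any of flask, beaker_small, beaker_medium, beaker_large's own z axis and vertical above 0.44 rad).
It fails at once if the salt jar is pushed more than 3 cm or knocked over (distance of salt_jar from where it was at the start of the episode above 0.03 m or angle between salt_jar's own z axis and vertical above 0.44 rad).
It fails at once if the dropper bottle is pushed more than 3 cm or knocked over (distance of dropper_bottle from where it was at the start of the episode above 0.03 m or angle between dropper_bottle's own z axis and vertical above 0.44 rad).
It also fails if it takes over 102 s, if anything falls off the work surface, if the arm or the gripper's body presses on something with over 40 N, if the wrist force passes 120 N, or if a joint passes its speed limit or range.

### The arm

A 6-joint arm with a two-finger parallel gripper is mounted at the origin on a cart in front of the work surface, level with it; the furniture and walls round the work are solid. World frame = base frame: x ahead of the robot, y to its left, z up, the work surface at z = 0. Lengths are in m, angles in rad, forces in N, time in s.
With the tool pointing down it reaches from about 0.35 to 0.975 m from the base axis. Payload 4.9 kg.
Tool frame: the origin (TCP) lies midway between the tips of the shut fingers; the grasp point (between the pads) lies 19 mm behind it; z points along the fingers, y is the line along which they close (so a half turn about z gives the same grasp; the last joint's range is limited). The gripper opens to 85 mm and grips with 20 to 120 N. Pads are 22 mm wide; open, the fingers measure 114 mm over their backs; the gripper's body (76 mm by 85 mm) begins 54 mm behind the grasp point. The pads swing forward as they close: fully open they stand 13 mm farther back than shut.
Start: joints at [1.205, 0.053, 1.613, -0, 1.476, -0.119], TCP at [0.153, 0.606, 0.231] pointing down, gripper open.
Joint ranges: [-3.01, 3.01], [-1.01, 2.22], [0.06, 2.58], [-1.02, 4.17], [0.09, 2.62], [-3.14, 3.14]. Speed limits (rad/s): [2.57, 2.57, 3.14, 3.14, 3.14, 3.14].

### API

Orientations are given as a rotation vector (axis times angle).
In Python, from station import ctrl gives the robot as it stands. The module is installed in compiled form; this text tells all that it offers.
- The arm moves only by the shell command python3 -m handwheel 'ROWS' [OPENING] [FORCE]. ROWS is JSON, a list of rows, each a list of 2 entries, a list of its own where there are three numbers: the shift along the tool's x, y, z in cm, then the turn, a rotation vector about the tool's x, y, z in rad. In form: [[[tx, ty, tz], [ax, ay, az]], ...]. A call has 1 to 5 rows; each row is the pose to reach, as a shift and turn from the pose commanded when the call began, along the tool's axes at that moment; what a row does not reach only later rows make up. A row lasts 1/8 s, in which the tool goes at most 62.5 mm and 10.7 degrees, less where a joint would pass 70% of its speed; a pose out of reach is approached as far as the arm can. A call with a gripper value outside its range is refused whole. OPENING is the gripper's target within -1 to 1 (shut at 1, half-way at 0, fully open at -1), set as the call begins (- or left out, the last holds). The fingers move at their own pace and stop on an object; FORCE is the grip in N (left out, the last holds). Time passes only in rows, so rows that repeat a pose let the fingers close. It gives the time, the measured TCP pose, the force, the opening and the grip force at its end, in the units of the state.
- ctrl.get_obs(): the state, without advancing time (a new reading comes with each control period).
- ctrl.get_image(name): name is "scene" or "top" or "wrist"; returns the picture (384x512x3 uint8, blue, green, red); there is no depth.
- ctrl.calibration(name): a dict with "fx", "fy", "cx", "cy" (pixels), "R" (3x3) and "t" (3): a world point X has camera coordinates R X + t. Camera axes: x right, y down, z forward; pixel columns grow to the right and rows downward; lengths in m; the calibration is good to about 2 mm. A picture is of the moment at which its call begins: read the wrist's pose just before it. calibration takes no time and is no camera call; for the wrist camera it gives the pose at the moment of the call.
- ctrl.finish_job(): hands the job in; it is judged then, once.
Trained networks look in the newest picture that a camera, given by its name, has taken for a name from the list of things; names that differ only in an ending like _2 or _b are one class to them, and where a whole thing is asked for, a point or a joint stands for the part that bears it (a point fixed in the world has none). Each returns a list of dicts, best first, with "score" (0 to 1); they miss things now and then, are a little off and sometimes report something else, mostly with a low value. They report only what shows in the picture. A call takes as long as a camera call. They do not tell look-alikes from the thing itself.
- ctrl.look_for(camera, query): "position" ([column, row] in pixels, amid what is visible of it).
- ctrl.landmark_of(camera, query): "position" ([column, row] in pixels: a listed point, or the origin of a listed thing).
The state is a dict: "t": time; "q": joint angles; "dq": joint speeds; "effort": joint torques, N m; "tool_pos": TCP position; "tool_rot": TCP orientation; "contact_force": force on the tool from outside, world axes, zero at the start; "wrist_torque": the same for the moment, N m; "opening": finger opening in m; "grip_force": force on a finger pad.
Only numpy, scipy, OpenCV 4.12 (cv2) and the standard library are available. Lean on these libraries where they do the work, as an engineer would, in place of code of your own. Each camera call takes 0.05 s, during which the arm holds its last target. There are 200 camera calls.

## Working session

There is one attempt and no reset: what is moved stays moved. The work goes in short steps, Python scripts to look and compute and a shell command to move; the robot and the scene stay as the last step left them, time stands still between calls to the robot, and variables do not carry over. Pictures are saved under pics/ and viewed, at most 14 in all, crops included, and the job is handed in when it is done.

```bash
mkdir -p pics
cat > h.py <<'E'
import numpy as np, cv2
from station import ctrl
from scipy.spatial.transform import Rotation as Ro
def ray(cam,px,c=None):
    c=c or ctrl.calibration(cam); R=np.array(c["R"]);t=np.array(c["t"])
    d=R.T@np.array([(px[0]-c["cx"])/c["fx"],(px[1]-c["cy"])/c["fy"],1]); return -R.T@t,d
def atz(cam,px,z,c=None):
    o,d=ray(cam,px,c); return o+d*(z-o[2])/d[2]
def proj(cam,X,c=None):
    c=c or ctrl.calibration(cam); p=np.array(c["R"])@np.array(X)+np.array(c["t"]); return [c["fx"]*p[0]/p[2]+c["cx"],c["fy"]*p[1]/p[2]+c["cy"]]
E
python3 - <<'E'
from h import *
o=ctrl.get_obs(); print(o["t"],o["tool_pos"],o["tool_rot"])
a=ctrl.get_image("scene");b=ctrl.get_image("top")
cv2.imwrite("pics/scene.png",a);cv2.imwrite("pics/top.png",b)
H=dict(lid_flask=0,lid_small=0,lid_medium=0,lid_large=0,flask=0,beaker_small=0,beaker_medium=0,beaker_large=0,salt_jar=0,dropper_bottle=0)
for n in H:
  for cam in("scene","top"):
    r=ctrl.landmark_of(cam,n)[:2]
    for d in r: print(n,cam,round(d["score"],2),np.round(d["position"],1),np.round(atz(cam,d["position"],0.06 if n[:3]=="lid" else 0)[:2],3))
for cam in("scene","top","wrist"):
  o,_=ray(cam,[0,0]);print(cam,o)
print(ctrl.get_obs()["t"])
E
```

```text
0.0 [0.15244417 0.60549426 0.23007065] [-3.86556975e-01 -3.11720210e+00  3.06428613e-03]
lid_flask scene 0.79 [173.8 254.1] [0.453 0.291]
lid_flask scene 0.63 [146.7 256. ] [0.488 0.335]
lid_flask top 0.65 [153.4 186.3] [0.54  0.289]
lid_flask top 0.51 [163.4 260.2] [0.343 0.247]
lid_small scene 0.56 [177.8 257.3] [0.438 0.29 ]
lid_small scene 0.35 [252.4 265.3] [0.311 0.194]
lid_small top 0.54 [152.5 217.9] [0.453 0.284]
lid_medium scene 0.86 [181.9 270. ] [0.4   0.307]
lid_medium top 0.67 [151.2 218.5] [0.452 0.287]
lid_medium top 0.53 [154.7 221. ] [0.445 0.278]
lid_large scene 0.97 [176.6 275.9] [0.393 0.324]
lid_large scene 0.7 [226.3 193.6] [0.573 0.042]
lid_large top 0.5 [155.1 220.4] [0.447 0.277]
flask scene 0.84 [274.1 183.2] [ 0.597 -0.18 ]
flask top 0.58 [310.6 186.5] [ 0.563 -0.145]
beaker_small scene 0.59 [267.9 227.2] [0.44  0.012]
beaker_small top 0.64 [253.3 223.9] [0.452 0.017]
beaker_medium scene 0.81 [202.6 222.6] [0.578 0.124]
beaker_medium top 0.91 [214.2 181. ] [0.573 0.132]
beaker_medium top 0.35 [153.6 217.7] [0.463 0.297]
beaker_large scene 0.57 [332.2 185. ] [ 0.459 -0.307]
beaker_large top 0.71 [151.4 218.2] [0.461 0.303]
salt_jar scene 0.7 [224.3 194.5] [ 0.653 -0.016]
salt_jar top 0.62 [268.4 149.6] [ 0.671 -0.022]
dropper_bottle scene 0.77 [251.7 265.6] [0.361 0.148]
dropper_bottle scene 0.48 [266.  224.9] [0.451 0.008]
scene [-0.10583943  0.59729568  0.56714143]
top [0.29919858 0.00541937 1.10650714]
wrist [0.07458745 0.62657718 0.37410212]
1.1
```

View pics/scene.png

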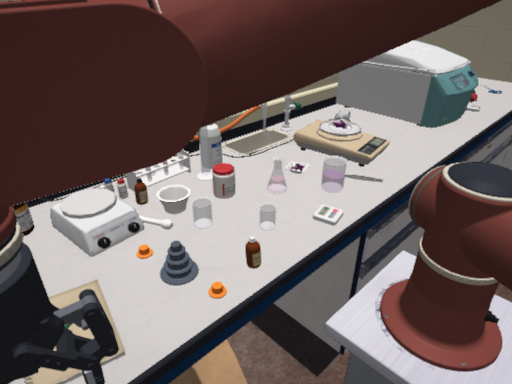

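View pics/top.png

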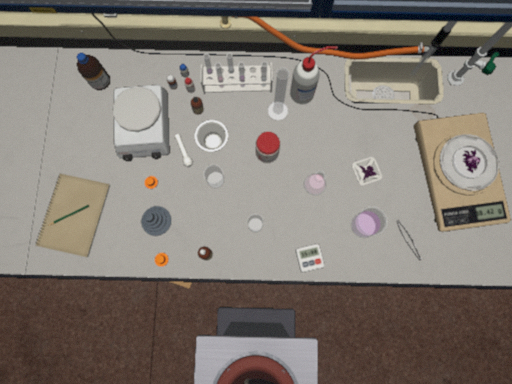

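The stack of dark grey lids is at scene (178,262) and top (155,220). The orange look-alikes are at top (151,183) and (161,259), so they are not meant. The vessels are at top (215,177) medium, (255,224) small, (316,182) flask and (367,224) large. Next I move the wrist camera over the stack and level the yaw.

```bash
cat >> h.py <<'E'
def to(x,y,z,yaw=np.pi):
    """print shift (cm) and turn in tool axes from measured pose to target with tool down, tool x at yaw"""
    o=ctrl.get_obs();R=Ro.from_rotvec(o["tool_rot"])
    s=R.inv().apply(np.array([x,y,z])-o["tool_pos"])*100
    T=Ro.from_euler("z",yaw)*Ro.from_euler("x",np.pi)
    print("t",round(o["t"],2),"pos",np.round(o["tool_pos"],4),"shift cm",np.round(s,2),"turn",np.round((R.inv()*T).as_rotvec(),3),"dist",round(np.linalg.norm(s),1))
E
python3 -m handwheel '[[[-6,-3.5,0],[0,0,-0.05]],[[-11,-7,0],[0,0,-0.1]],[[-16,-10.5,0],[0,0,-0.15]],[[-21.5,-14,0],[0,0,-0.2]],[[-26,-17,0],[0,0,-0.247]]]'
python3 - <<'E'
from h import *
c=ctrl.calibration("wrist");print(np.round(c["R"],3),c["fx"],c["cx"],c["cy"])
to(0.45,0.285,0.23)
E
```

```text
t: 1.72
tool_pos: [0.3644, 0.3761, 0.2316]
tool_rot: [-0.003, 3.141, 0.001]
contact_force: [-0.0, 0.7, 0.1]
opening: 0.0856
grip_force: 0.0
[[-0.003  1.     0.001]
 [ 0.948  0.002  0.318]
 [ 0.318  0.002 -0.948]] 309.38958617447014 255.45324208374464 189.21021568509622
t 1.73 pos [0.3644 0.3761 0.2316] shift cm [-8.54 -9.13  0.16] turn [0.001 0.001 0.002] dist 12.5
```

```bash
python3 -m handwheel '[[[-4,-4.5,0],[0,0,0]],[[-8,-9,0],[0,0,0]],[[-8.5,-9.1,0],[0,0,0]],[[-8.5,-9.1,0],[0,0,0]]]'
python3 - <<'E'
from h import *
c=ctrl.calibration("wrist");im=ctrl.get_image("wrist");cv2.imwrite("pics/w1.png",im)
for n,z in(("lid_flask",.06),("lid_small",.04),("lid_medium",.02),("lid_large",0.)):
  for d in ctrl.landmark_of("wrist",n)[:3]: print(n,round(d["score"],2),np.round(d["position"],1),np.round(atz("wrist",d["position"],z,c),4))
E
```

```text
t: 2.22
tool_pos: [0.4484, 0.2867, 0.2313]
tool_rot: [-0.001, -3.141, -0.001]
contact_force: [-0.1, 0.4, -0.5]
opening: 0.0856
grip_force: 0.0
lid_flask 0.96 [234.6  66.7] [0.3507 0.2678 0.06  ]
lid_flask 0.92 [271.8 231.1] [0.5223 0.3059 0.06  ]
lid_flask 0.57 [256.5 170.1] [0.4516 0.2887 0.06  ]
lid_small 0.61 [256.  164.1] [0.4501 0.2882 0.04  ]
```

View pics/w1.png

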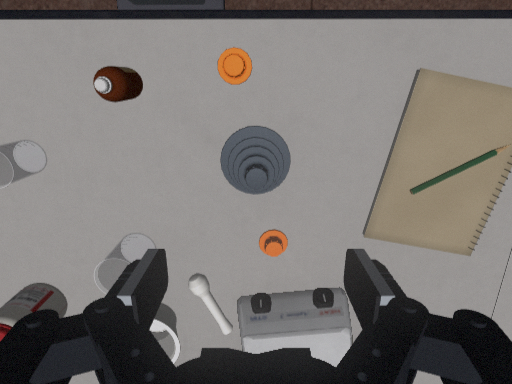

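The dark grey stack is at (256,165), with four concentric tiers. The orange look-alikes at (235,66) and (273,242) lie singly, so the top of the grey stack is the lid_flask meant. I'll fit the tiers and confirm in a crop.

```bash
cat >> h.py <<'E'
from scipy.optimize import minimize
def circ(x,y,z,r,c):
    a=np.linspace(0,2*np.pi,48,endpoint=False)
    P=np.c_[x+r*np.cos(a),y+r*np.sin(a),np.full(48,z)]@np.array(c["R"]).T+np.array(c["t"])
    return np.c_[c["fx"]*P[:,0]/P[:,2]+c["cx"],c["fy"]*P[:,1]/P[:,2]+c["cy"]]
E
python3 - <<'E'
from h import *
im=cv2.imread("pics/w1.png");c=ctrl.calibration("wrist")
g=im.astype(int);m=((g.max(2)<120)&(g[...,0]>=g[...,2]))[110:210,205:305].astype(np.uint8)
discs=[(.013,.042),(.029,.026),(.033,.032),(.049,.022),(.053,.025),(.069,.016),(.073,.019),(.089,.011)]
def mask(p):
    k=np.zeros((400,400),np.uint8)
    for z,r in discs: cv2.fillPoly(k,[np.round((circ(*p,z,r,c)-[205,110])*4).astype(np.int32)],1)
    return k
M=cv2.resize(m,(400,400),interpolation=0)
f=lambda p:-(mask(p)&M).sum()/(mask(p)|M).sum()
r=minimize(f,[.448,.288],method="Nelder-Mead",options=dict(initial_simplex=[[.445,.285],[.455,.285],[.445,.292]]));print(r.x,r.fun)
big=cv2.resize(im[110:210,205:305],(600,600),interpolation=cv2.INTER_CUBIC)
for z,q in discs: cv2.polylines(big,[np.round((circ(*r.x,z,q,c)-[205,110])*6).astype(np.int32)],True,(0,255,255),1)
cv2.imwrite("pics/c1.png",big); to(r.x[0],r.x[1],.16)
E
```

```text
[0.42106514 0.30900028] 207963113274892.6
t 2.48 pos [0.4474 0.2877 0.2313] shift cm [2.63 2.13 7.13] turn [ 0.    -0.     0.002] dist 7.9<stdin>:10: RuntimeWarning: overflow encountered in scalar negative
```

View pics/c1.png

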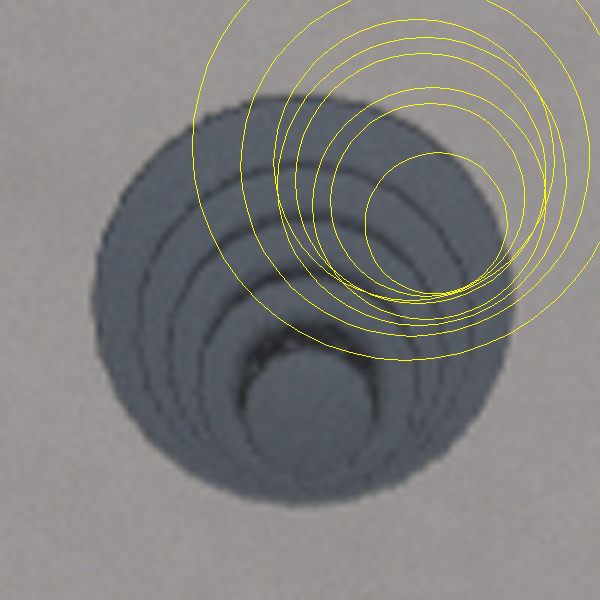

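The crop shows the dark grey stack with the small knob on top at crop (310,410). My fit had a sign overflow, so I'm redoing it on a fresh picture now that the arm is settled.

```bash
cat >> h.py <<'E'
def stack(discs,p0,name=None):
    c=ctrl.calibration("wrist");im=ctrl.get_image("wrist")
    u=proj("wrist",[*p0,.03],c);u0=int(u[0])-60;v0=int(max(0,u[1]-60));S=5
    sub=im[v0:v0+120,u0:u0+120];g=sub.astype(int)
    m=((g.max(2)<125)&(g[...,0]>=g[...,2]+5)).astype(np.uint8)
    n,l,st,ce=cv2.connectedComponentsWithStats(m);m=(l==1+np.argmax(st[1:,4])).astype(np.uint8)
    M=cv2.resize(m,None,fx=S,fy=S,interpolation=0)
    def mask(p):
        k=np.zeros_like(M)
        for z,r in discs: cv2.fillPoly(k,[np.round((circ(*p,z,r,c)-[u0,v0])*S).astype(np.int32)],1)
        return k
    f=lambda p:-float((mask(p)&M).sum())/float((mask(p)|M).sum())
    p0=np.array(p0);r=minimize(f,p0,method="Nelder-Mead",options=dict(initial_simplex=[p0-.004,p0+[.006,0],p0+[0,.006]]))
    print("fit",r.x,"IoU",-r.fun)
    if name:
        big=cv2.resize(sub,None,fx=S,fy=S)
        for z,q in discs: cv2.polylines(big,[np.round((circ(*r.x,z,q,c)-[u0,v0])*S).astype(np.int32)],True,(0,255,255),1)
        cv2.imwrite(name,big)
    return r.x
D=[(.013,.042),(.029,.026),(.033,.032),(.049,.022),(.053,.025),(.069,.016),(.073,.019),(.089,.011)]
E
python3 - <<'E'
from h import *
p=stack(D,(.45,.288),"pics/c2.png");to(p[0],p[1],.14)
E
```

```text
fit [0.45348472 0.28737232] IoU 0.9644067439853501
t 2.52 pos [0.4475 0.2876 0.2313] shift cm [-0.6  -0.02  9.13] turn [ 0.    -0.     0.002] dist 9.1
```

View pics/c2.png

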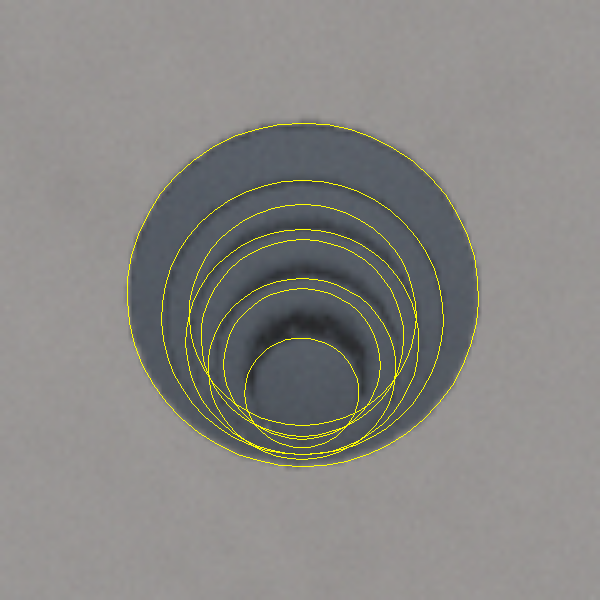

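Fit is good: the stack axis is at (0.4535, 0.2874), with the tiers matching the 20 mm spacing. Grasping the knob now.

```bash
python3 -m handwheel '[[[-0.6,0,5],[0,0,0]],[[-0.6,0,10],[0,0,0]],[[-0.6,0,13.5],[0,0,0]],[[-0.6,0,15.6],[0,0,0]],[[-0.6,0,15.6],[0,0,0]]]' -0.2 30
python3 -m handwheel '[[[0,0,0],[0,0,0]],[[0,0,0],[0,0,0]],[[0,0,0],[0,0,0]],[[0,0,0],[0,0,0]]]' 1 30
python3 -m handwheel '[[[0,0,0],[0,0,0]],[[0,0,-1],[0,0,0]],[[0,0,-3],[0,0,0]],[[0,0,-6],[0,0,0]],[[0,0,-11],[0,0,0]]]'
python3 - <<'E'
from h import *
im=ctrl.get_image("wrist");cv2.imwrite("pics/g1.png",im);print(ctrl.get_obs()["opening"])
to(.45,.06,.21)
E
```

```text
t: 3.15
tool_pos: [0.4523, 0.2865, 0.0732]
tool_rot: [0.002, -3.137, 0.003]
contact_force: [0.9, 0.3, 0.4]
opening: 0.0515
grip_force: 0.0
t: 3.65
tool_pos: [0.4555, 0.2874, 0.0772]
tool_rot: [-0.0, 3.139, 0.003]
contact_force: [0.3, 0.7, 6.6]
opening: 0.0202
grip_force: 29.9
t: 4.28
tool_pos: [0.4531, 0.2861, 0.1855]
tool_rot: [0.0, -3.138, 0.002]
contact_force: [0.9, -0.4, -0.1]
opening: 0.0202
grip_force: 29.4
0.019763663387556595
t 4.33 pos [0.4573 0.2881 0.1953] shift cm [  0.72 -22.81  -1.59] turn [0.005 0.01  0.   ] dist 22.9
```

View pics/g1.png

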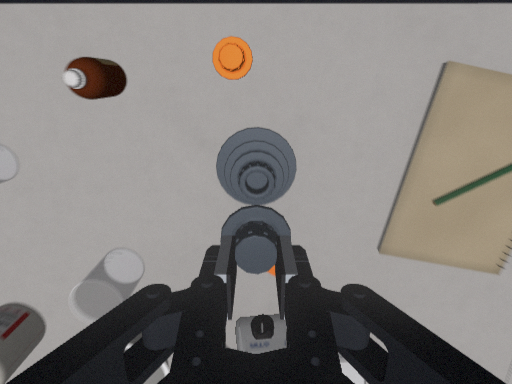

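Held: the flask lid's knob is between the pads, flange level at (256,228), and the rest of the stack is undisturbed at (256,165). Now I survey the vessels on the way.

```bash
cat >> h.py <<'E'
def look(names,name=None):
    c=ctrl.calibration("wrist");im=ctrl.get_image("wrist");cv2.imwrite(name,im) if name else 0
    for n in names:
      for d in ctrl.landmark_of("wrist",n)[:2]: print(n,round(d["score"],2),np.round(d["position"],1),np.round(atz("wrist",d["position"],0,c),4))
    import json;json.dump({k:(np.array(v).tolist()) for k,v in c.items()},open((name or "x").replace("png","json"),"w"))
E
python3 -m handwheel '[[[0,-5.5,-0.5],[0,0,0]],[[0,-11,-1],[0,0,0]],[[0.5,-17,-1.5],[0,0,0]],[[0.5,-22.5,-1.5],[0,0,0]],[[0.5,-22.5,-1.5],[0,0,0]]]'
python3 -m handwheel '[[[0,0,0],[0,0,0]],[[0,0,0],[0,0,0]]]'
python3 - <<'E'
from h import *
look(["beaker_small","beaker_medium","flask"],"pics/v1.png")
to(.48,-.20,.23)
E
python3 -m handwheel '[[[-1,-6,-1],[0,0,0]],[[-1.5,-12,-2],[0,0,0]],[[-2,-18,-2],[0,0,0]],[[-3,-24,-2],[0,0,0]],[[-3,-26,-2],[0,0,0]]]'
python3 -m handwheel '[[[0,0,0],[0,0,0]],[[0,0,0],[0,0,0]]]'
python3 - <<'E'
from h import *
look(["beaker_large","flask"],"pics/v2.png")
a=cv2.imread("pics/v1.png");b=cv2.imread("pics/v2.png");cv2.imwrite("pics/v12.png",cv2.resize(np.vstack([a[:300],b[:300]]),(512,600)))
to(.563,-.145,.23)
E
```

```text
t: 4.95
tool_pos: [0.4496, 0.0587, 0.2016]
tool_rot: [0.009, 3.139, -0.001]
contact_force: [-0.2, 0.6, 0.5]
opening: 0.0199
grip_force: 29.5
t: 5.2
tool_pos: [0.4494, 0.0628, 0.2006]
tool_rot: [-0.003, 3.141, 0.0]
contact_force: [1.3, -0.5, 0.4]
opening: 0.0199
grip_force: 29.5
beaker_small 0.66 [208.5 162.2] [0.4514 0.0102 0.    ]
beaker_medium 0.56 [302.7 254.9] [0.5708 0.1235 0.    ]
flask 0.71 [ 78.6 254.8] [ 0.5714 -0.1587  0.    ]
flask 0.3 [464.6 171.9] [0.462 0.304 0.   ]
t 5.4 pos [0.4493 0.0626 0.2002] shift cm [ -3.02 -26.26  -2.98] turn [ 0.    -0.     0.002] dist 26.6
t: 6.02
tool_pos: [0.4795, -0.2006, 0.2201]
tool_rot: [-0.003, -3.141, -0.0]
contact_force: [-0.9, -0.1, -0.3]
opening: 0.0203
grip_force: 29.6
t: 6.28
tool_pos: [0.4794, -0.1968, 0.2201]
tool_rot: [0.003, -3.141, -0.001]
contact_force: [-0.3, 0.6, -0.4]
opening: 0.0199
grip_force: 29.6
flask 0.69 [286.2 225.5] [ 0.5693 -0.156   0.    ]
t 6.42 pos [ 0.4795 -0.1969  0.2204] shift cm [-8.36  5.17 -0.96] turn [0.    0.    0.002] dist 9.9
```

View pics/v12.png

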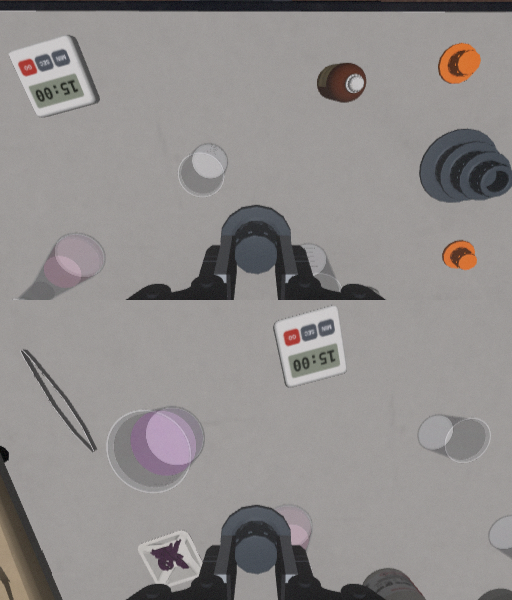

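v1 shows the small beaker at (205,167), the medium beaker at (315,258) half hidden by the hand, and the flask at (75,258). v2 shows the large beaker at (160,145) and the small beaker at (455,138). I'll fit the rim and base circles to the image edges.

```bash
cat >> h.py <<'E'
import json
def vfit(img,cj,p0,circles,span=.015,out=None,S=4):
    """circles (z,r): mean normalised gradient along projected circles, joint search in x,y and a radius tweak"""
    im=cv2.imread(img);c=json.load(open(cj));g=cv2.GaussianBlur(im,(0,0),1.0).astype(np.float32)
    G=np.sqrt(sum(cv2.Sobel(g,cv2.CV_32F,a,b)**2 for a,b in((1,0),(0,1))).sum(2));G=np.minimum(G,80)
    def sc(x,y,z,r):
        q=circ(x,y,z,r,c).astype(np.float32);return cv2.remap(G,q[:,0].reshape(1,-1),q[:,1].reshape(1,-1),1).mean()
    xs=np.arange(-span,span+1e-9,.001);res=[]
    for z,r in circles:
        b=max((sc(p0[0]+a,p0[1]+b,z,r+e),p0[0]+a,p0[1]+b,r+e) for a in xs for b in xs for e in(-.002,-.001,0,.001,.002))
        res.append(b);print("z",z,"r",r,"->",np.round(b,4))
    J=max((sum(sc(p0[0]+a,p0[1]+b,z,w[3]) for (z,r),w in zip(circles,res)),p0[0]+a,p0[1]+b) for a in xs for b in xs);print("joint",np.round(J,4))
    if out:
        u=circ(J[1],J[2],.05,.04,c).mean(0);u0,v0=[int(max(0,k-50)) for k in u]
        big=cv2.resize(im[v0:v0+100,u0:u0+100],None,fx=S,fy=S,interpolation=cv2.INTER_CUBIC)
        for (z,r),w in zip(circles,res): cv2.polylines(big,[np.round((circ(w[1],w[2],z,w[3],c)-[u0,v0])*S).astype(np.int32)],True,(0,255,255),1)
        return cv2.resize(big,(400,300)) if big.shape[:2]!=(400,400) else big
E
python3 - <<'E'
from h import *
P="pics/v1.png","pics/v1.json";Q="pics/v2.png","pics/v2.json"
print("small");a=vfit(*P,(.452,.011),[(0,.0215),(.06,.0225)],out=1,S=3);vfit(*Q,(.452,.011),[(0,.0215),(.06,.0225)])
c=json.load(open(Q[1]));print("large");p=atz("wrist",(150,150),.095,c);print(p);b=vfit(*Q,p[:2],[(.0,.035),(.095,.037)],out=1,S=3)
print("flask");d=vfit(*P,(.57,-.157),[(0.002,.032),(.104,.014)],out=1,S=3)
print("med");e=vfit(*P,(.571,.124),[(0.0,.026),(.07,.027)],out=1,S=3)
f=lambda i:cv2.resize(i,(400,300))
cv2.imwrite("pics/f1.png",np.vstack([np.hstack([f(a),f(b)]),np.hstack([f(d),f(e)])]))
E
```

```text
small
z 0 r 0.0215 -> [7.81717e+01 4.51000e-01 1.00000e-02 1.95000e-02]
z 0.06 r 0.0225 -> [7.75199e+01 4.48000e-01 1.20000e-02 2.05000e-02]
joint [1.417166e+02 4.480000e-01 1.200000e-02]
z 0 r 0.0215 -> [7.5589e+01 4.5000e-01 1.5000e-02 1.9500e-02]
z 0.06 r 0.0225 -> [7.49459e+01 4.48000e-01 9.00000e-03 2.05000e-02]
joint [1.27477e+02 4.49000e-01 1.10000e-02]
large
[ 0.45240605 -0.28834282  0.095     ]
z 0.0 r 0.035 -> [ 7.78581e+01  4.55400e-01 -2.90300e-01  3.50000e-02]
z 0.095 r 0.037 -> [ 7.11702e+01  4.54400e-01 -2.89300e-01  3.60000e-02]
joint [146.6502   0.4544  -0.2893]
flask
z 0.002 r 0.032 -> [ 6.44676e+01  5.70000e-01 -1.56000e-01  3.30000e-02]
z 0.104 r 0.014 -> [ 6.26012e+01  5.70000e-01 -1.56000e-01  1.50000e-02]
joint [127.0689   0.57    -0.156 ]
med
z 0.0 r 0.026 -> [6.00681e+01 5.81000e-01 1.26000e-01 2.60000e-02]
z 0.07 r 0.027 -> [4.71443e+01 5.74000e-01 1.10000e-01 2.50000e-02]
joint [91.5062  0.578   0.11  ]
```

View pics/f1.png

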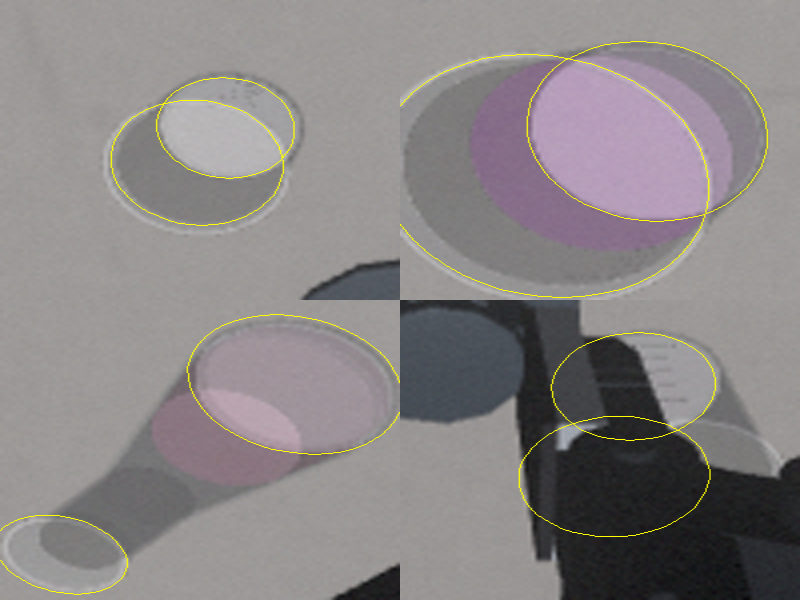

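The flask base and mouth fits agree at (0.570,-0.156). The large beaker fits at (0.4545,-0.2895), the small one near (0.449,0.0115), and the medium one is hidden and comes later. Now I check the lid's offset in the hand while moving over the flask.

```bash
python3 -m handwheel '[[[-4,2.1,-0.3],[0,0,0]],[[-8,4.1,-0.3],[0,0,0]],[[-9.1,4.1,-0.3],[0,0,0]],[[-9.1,4.1,-0.3],[0,0,0]],[[-9.1,4.1,-0.3],[0,0,0]]]'
python3 - <<'E'
from h import *
o=ctrl.get_obs();look([],"pics/v3.png");t=o["tool_pos"];print(t)
vfit("pics/v2.png","pics/v2.json",(.4795,-.1969),[(.2204-.004,.019)],.008)
b=vfit("pics/v3.png","pics/v3.json",t[:2],[(t[2]-.004,.019)],.008)
ctrl.get_image("scene");s=ctrl.get_image("scene");u=proj("scene",[.57,-.156,.15]);x,y=map(int,u)
w=cv2.imread("pics/v3.png")[150:350,156:356]
cv2.imwrite("pics/s3.png",np.hstack([cv2.resize(s[max(0,y-40):y+40,x-40:x+40],(400,400)),cv2.resize(w,(400,400))]))
to(.570,-.156,.22)
E
```

```text
t: 7.05
tool_pos: [0.5696, -0.1575, 0.2232]
tool_rot: [-0.0, -3.141, 0.0]
contact_force: [-0.4, -0.4, -0.7]
opening: 0.0201
grip_force: 29.6
[ 0.56957893 -0.15747349  0.22321569]
z 0.2164 r 0.019 -> [ 6.45617e+01  4.76500e-01 -1.95900e-01  2.00000e-02]
joint [64.5617  0.4765 -0.1959]
z 0.21921569331714008 r 0.019 -> [ 6.49114e+01  5.66600e-01 -1.56500e-01  2.00000e-02]
joint [64.9114  0.5666 -0.1565]
t 7.2 pos [ 0.5697 -0.1577  0.2234] shift cm [-0.03  0.17  0.34] turn [-0.    -0.    -0.001] dist 0.4
```

View pics/s3.png

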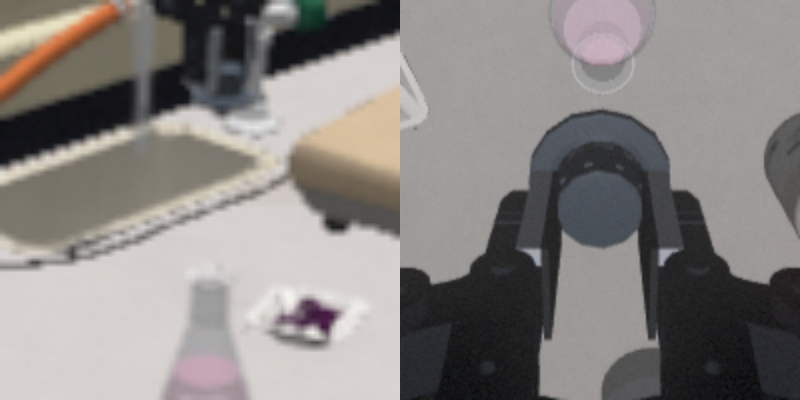

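Run:
```python
from h import *
for V in("v2","v3"):
  t={"v2":(.4795,-.1969,.2204),"v3":(.5696,-.1575,.2233)}[V]
  print(V,"knob");vfit(f"pics/{V}.png",f"pics/{V}.json",t[:2],[(t[2]+.012,.011),(t[2]-.004,.019)],.008)
print("flask v3");vfit("pics/v3.png","pics/v3.json",(.57,-.156),[(0.002,.032),(.104,.014)],.01)
```

```text
v2 knob
z 0.23240000000000002 r 0.011 -> [ 7.97516e+01  4.75500e-01 -1.95900e-01  1.00000e-02]
z 0.2164 r 0.019 -> [ 6.45617e+01  4.76500e-01 -1.95900e-01  2.00000e-02]
joint [142.3336   0.4755  -0.1959]
v3 knob
z 0.2353 r 0.011 -> [ 7.96563e+01  5.65600e-01 -1.56500e-01  1.00000e-02]
z 0.2193 r 0.019 -> [ 6.47998e+01  5.66600e-01 -1.56500e-01  2.00000e-02]
joint [141.4333   0.5656  -0.1565]
flask v3
z 0.002 r 0.032 -> [ 5.64285e+01  5.70000e-01 -1.55000e-01  3.30000e-02]
z 0.104 r 0.014 -> [ 5.743e+01  5.660e-01 -1.560e-01  1.200e-02]
joint [105.985   0.57   -0.155]
```

```bash
python3 -m handwheel '[[[-0.2,0.15,3],[0,0,0]],[[-0.2,0.15,6],[0,0,0]],[[-0.2,0.15,8.5],[0,0,0]],[[-0.2,0.15,9],[0,0,0]],[[-0.2,0.15,9],[0,0,0]]]'
python3 -m handwheel '[[[0,0,0.5],[0,0,0]],[[0,0,1],[0,0,0]],[[0,0,1.3],[0,0,0]],[[0,0,1.6],[0,0,0]],[[0,0,1.6],[0,0,0]]]'
python3 - <<'E'
from h import *
look([],"pics/v4.png");s=ctrl.get_image("scene");x,y=map(int,proj("scene",[.57,-.156,.10]))
w=cv2.imread("pics/v4.png")[150:350,156:356]
cv2.imwrite("pics/s4.png",np.hstack([cv2.resize(s[max(0,y-40):y+40,x-40:x+40],(400,400)),cv2.resize(w,(400,400))]))
to(.5715,-.156,.112)
E
```

```text
t: 7.82
tool_pos: [0.5724, -0.1561, 0.1338]
tool_rot: [0.0, 3.141, -0.0]
contact_force: [1.2, 0.2, 0.2]
opening: 0.0202
grip_force: 29.6
t: 8.45
tool_pos: [0.5722, -0.1557, 0.1169]
tool_rot: [0.0, -3.141, -0.0]
contact_force: [-0.1, -0.1, -0.6]
opening: 0.0202
grip_force: 29.6
t 8.55 pos [ 0.5724 -0.1558  0.1173] shift cm [ 0.09 -0.02  0.53] turn [-0.  0.  0.] dist 0.5
```

View pics/s4.png

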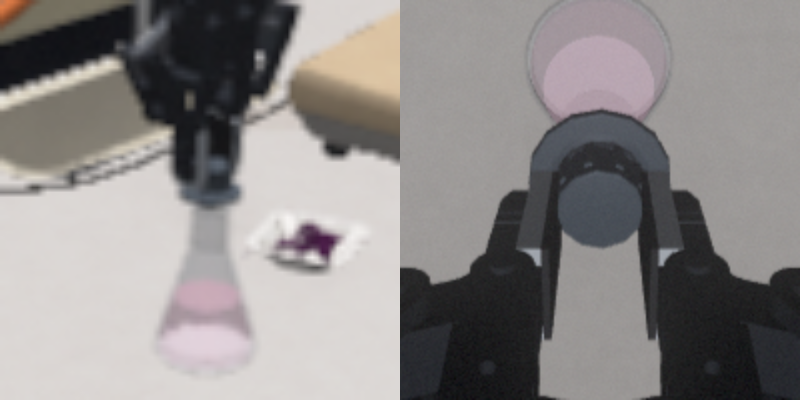

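The lid is centred over the neck in the scene view (210,190 in the crop), with no contact yet. I continue lowering and watch the force.

```bash
python3 -m handwheel '[[[0,0,0.2],[0,0,0]],[[0,0,0.4],[0,0,0]],[[0,0,0.4],[0,0,0]]]'
python3 -m handwheel '[[[0,0,0.15],[0,0,0]],[[0,0,0.15],[0,0,0]]]'
```

```text
t: 8.93
tool_pos: [0.5722, -0.1557, 0.113]
tool_rot: [0.0, -3.141, -0.0]
contact_force: [-1.9, -0.3, -0.3]
opening: 0.02
grip_force: 29.6
t: 9.18
tool_pos: [0.5726, -0.1559, 0.1123]
tool_rot: [-0.0, 3.141, -0.0]
contact_force: [-0.3, -0.1, 2.4]
opening: 0.0203
grip_force: 29.8
```

Contact comes at 0.112, just where full seating is expected. Release, rise, and check on the way back.

```bash
python3 -m handwheel '[[[0,0,0],[0,0,0]],[[0,0,0],[0,0,0]],[[0,0,0],[0,0,0]],[[0,0,-2],[0,0,0]],[[0,0,-5],[0,0,0]]]' -0.2
python3 -m handwheel '[[[0,0,-4],[0,0,0]],[[4,3,-7],[0,0,0]],[[8,6,-8],[0,0,0]],[[8,6,-8],[0,0,0]],[[8,6,-8],[0,0,0]]]'
python3 - <<'E'
from h import *
look([],"pics/v5.png");s=ctrl.get_image("scene");x,y=map(int,proj("scene",[.57,-.156,.10]))
w=cv2.imread("pics/v5.png")
cv2.imwrite("pics/s5.png",np.hstack([cv2.resize(s[max(0,y-40):y+40,x-40:x+40],(384,384)),cv2.resize(w,(400,300),interpolation=3) if 0 else cv2.resize(w[:, 60:444],(384,384))]))
print("flask base");vfit("pics/v5.png","pics/v5.json",(.57,-.156),[(0.002,.032)],.01)
print("lid flange");vfit("pics/v5.png","pics/v5.json",(.57,-.156),[(.108,.019),(.124,.011)],.01)
to(.47,.11,.24)
E
```

```text
t: 9.8
tool_pos: [0.5719, -0.1556, 0.1624]
tool_rot: [0.0, -3.14, -0.001]
contact_force: [-0.0, 0.2, 0.5]
opening: 0.0515
grip_force: 0.0
t: 10.42
tool_pos: [0.4928, -0.096, 0.2431]
tool_rot: [-0.001, 3.139, -0.001]
contact_force: [0.3, -0.7, -0.3]
opening: 0.0512
grip_force: 0.0
flask base
z 0.002 r 0.032 -> [ 5.51386e+01  5.70000e-01 -1.56000e-01  3.30000e-02]
joint [55.1386  0.57   -0.156 ]
lid flange
z 0.108 r 0.019 -> [ 6.71887e+01  5.66000e-01 -1.53000e-01  1.80000e-02]
z 0.124 r 0.011 -> [ 5.60622e+01  5.61000e-01 -1.52000e-01  1.20000e-02]
joint [112.3746   0.565   -0.153 ]
t 10.53 pos [ 0.4929 -0.0963  0.242 ] shift cm [ 2.29 20.63  0.2 ] turn [-0.  0. -0.] dist 20.8
```

View pics/s5.png

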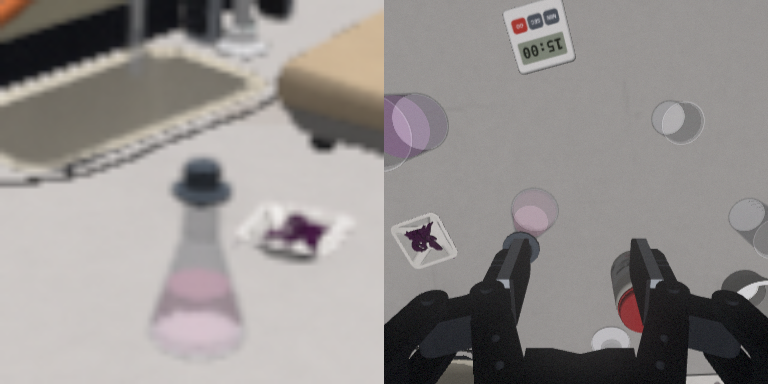

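The lid sits flat on the flask (202,185 in the left crop). Next I look at the small and medium beakers on the way back to the stack.

```bash
python3 -m handwheel '[[[0.6,5.5,0],[0,0,0]],[[1.2,11,0],[0,0,0]],[[1.8,16.5,0],[0,0,0]],[[2.3,20.5,0],[0,0,0]],[[2.3,20.5,0],[0,0,0]]]'
python3 -m handwheel '[[[0,0,0],[0,0,0]],[[0,0,0],[0,0,0]]]'
python3 - <<'E'
from h import *
look(["beaker_small","beaker_medium"],"pics/v6.png")
P="pics/v6.png","pics/v6.json"
print("small");a=vfit(*P,(.450,.0115),[(0,.0225),(.06,.0225)],.008,out=1)
print("med");e=vfit(*P,(.575,.13),[(0.0,.027),(.07,.027)],.012,out=1)
cv2.imwrite("pics/f6.png",np.hstack([cv2.resize(a,(400,400)),cv2.resize(e,(400,400))]))
to(.4535,.2874,.22)
E
```

```text
t: 11.15
tool_pos: [0.4694, 0.111, 0.2414]
tool_rot: [0.006, -3.14, -0.0]
contact_force: [0.2, 0.0, 0.7]
opening: 0.0512
grip_force: 0.0
t: 11.4
tool_pos: [0.4698, 0.1081, 0.2416]
tool_rot: [-0.003, -3.141, 0.0]
contact_force: [-0.3, 0.5, 0.6]
opening: 0.0515
grip_force: 0.0
beaker_small 0.74 [  9.3 260.3] [ 0.6237 -0.2406  0.    ]
beaker_small 0.57 [177.  138.9] [0.4516 0.0113 0.    ]
beaker_medium 0.63 [264.1 227. ] [0.572  0.1205 0.    ]
small
z 0 r 0.0225 -> [6.82911e+01 4.48000e-01 9.50000e-03 2.05000e-02]
z 0.06 r 0.0225 -> [7.72451e+01 4.48000e-01 1.35000e-02 2.05000e-02]
joint [1.429163e+02 4.490000e-01 1.250000e-02]
med
z 0.0 r 0.027 -> [6.1025e+01 5.7800e-01 1.3100e-01 2.5000e-02]
z 0.07 r 0.027 -> [7.55064e+01 5.74000e-01 1.28000e-01 2.50000e-02]
joint [127.5561   0.575    0.128 ]
t 11.55 pos [0.4696 0.1083 0.2418] shift cm [ 1.63 17.9   2.18] turn [-0.    -0.    -0.001] dist 18.1
```

View pics/f6.png

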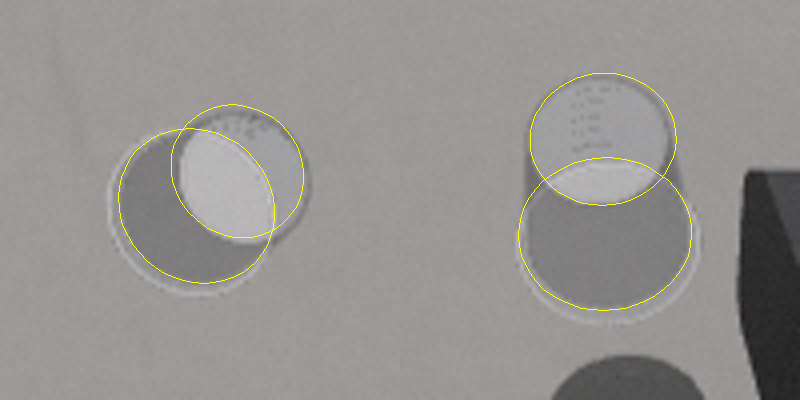

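The left crop shows the small beaker's rim ring centred at crop (192,209), giving (0.449, 0.012). The right crop shows the medium rim at (608,240), giving (0.5755, 0.129). Back to the stack for a refit.

```bash
python3 -m handwheel '[[[0.5,5.5,0.5],[0,0,0]],[[1,11,1],[0,0,0]],[[1.8,16.5,1],[0,0,0]],[[1.8,17.9,1],[0,0,0]],[[1.8,17.9,1],[0,0,0]]]'
python3 -m handwheel '[[[0,0,0],[0,0,0]],[[0,0,0],[0,0,0]]]'
python3 - <<'E'
from h import *
p=stack(D[:6],(.45,.288));to(.4515,.2870,.056)
E
```

```text
t: 12.18
tool_pos: [0.4515, 0.2881, 0.2317]
tool_rot: [0.002, -3.142, 0.001]
contact_force: [0.6, -0.4, 0.4]
opening: 0.0513
grip_force: 0.0
t: 12.42
tool_pos: [0.4517, 0.287, 0.2319]
tool_rot: [0.003, 3.141, -0.0]
contact_force: [0.3, 1.1, -0.2]
opening: 0.0514
grip_force: 0.0
fit [0.45343433 0.28730541] IoU 0.9549642614911045
t 12.47 pos [0.4517 0.2871 0.2319] shift cm [ 2.000e-02 -1.000e-02  1.759e+01] turn [-0.     0.    -0.002] dist 17.6
```

```bash
python3 -m handwheel '[[[0,0,5],[0,0,0]],[[0,0,10],[0,0,0]],[[0,0,15],[0,0,0]],[[0,0,17.5],[0,0,0]],[[0,0,17.5],[0,0,0]]]' -0.2 30
python3 -m handwheel '[[[0,0,0],[0,0,0]],[[0,0,0],[0,0,0]],[[0,0,0],[0,0,0]],[[0,0,0],[0,0,0]]]' 1 30
python3 -m handwheel '[[[0,0,-1],[0,0,0]],[[0,0,-4],[0,0,0]],[[0,0,-9],[0,0,0]],[[0,0,-15],[0,0,0]],[[0,0,-15],[0,0,0]]]'
python3 -m handwheel '[[[0,0,0],[0,0,0]],[[0,0,0],[0,0,0]]]'
python3 - <<'E'
from h import *
o=ctrl.get_obs();t=o["tool_pos"];look([],"pics/g2.png");print(t,o["opening"])
for dz in(-.002,-.006): vfit("pics/g2.png","pics/g2.json",t[:2],[(t[2]+dz,.025),(t[2]+dz+.016,.016)],.008)
stack(D[:4],(.45,.288))
to(.451,.0122,t[2])
E
```

```text
t: 13.1
tool_pos: [0.4496, 0.2867, 0.0543]
tool_rot: [-0.001, -3.137, 0.004]
contact_force: [0.7, -0.0, 0.4]
opening: 0.051
grip_force: 0.0
t: 13.6
tool_pos: [0.4527, 0.2886, 0.0587]
tool_rot: [-0.001, 3.138, 0.001]
contact_force: [0.6, -0.5, 7.2]
opening: 0.0307
grip_force: 30.1
t: 14.22
tool_pos: [0.4542, 0.2898, 0.214]
tool_rot: [-0.001, 3.131, 0.008]
contact_force: [-0.5, -0.7, -0.4]
opening: 0.0307
grip_force: 29.8
t: 14.48
tool_pos: [0.4501, 0.2877, 0.2045]
tool_rot: [0.0, -3.138, 0.002]
contact_force: [-0.4, -0.2, -0.1]
opening: 0.0309
grip_force: 29.8
[0.45006703 0.28771625 0.20451403] 0.03086087034853704
z 0.2025140321149706 r 0.025 -> [6.64278e+01 4.48100e-01 2.88700e-01 2.50000e-02]
z 0.2185140321149706 r 0.016 -> [7.97066e+01 4.48100e-01 2.88700e-01 1.50000e-02]
joint [146.1343   0.4481   0.2887]
z 0.1985140321149706 r 0.025 -> [6.40919e+01 4.50100e-01 2.88700e-01 2.50000e-02]
z 0.2145140321149706 r 0.016 -> [7.92697e+01 4.50100e-01 2.88700e-01 1.50000e-02]
joint [143.3616   0.4501   0.2887]
fit [0.45352882 0.28746454] IoU 0.7135847422066408
t 14.57 pos [0.4503 0.2878 0.2047] shift cm [ -0.06 -27.56   0.06] turn [-0.001 -0.003  0.   ] dist 27.6
```

View pics/g2.png

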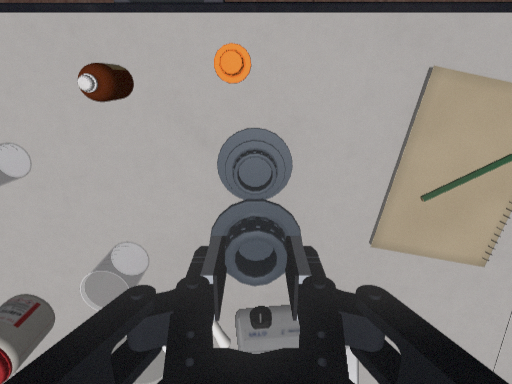

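The second lid is held at (256,242), level, with the two remaining lids in place at (255,163). Carrying it to the small beaker.

```bash
python3 -m handwheel '[[[0,-5.5,0],[0,0,0]],[[0,-11.5,0],[0,0,0]],[[0.1,-17.5,0],[0,0,0]],[[0.1,-23,0],[0,0,0]],[[0.1,-27.5,0],[0,0,0]]]'
python3 -m handwheel '[[[0,0,4],[0,0,0]],[[0,0,8],[0,0,0]],[[0,0,10],[0,0,0]],[[0,0,10],[0,0,0]],[[0,0,10],[0,0,0]]]'
python3 - <<'E'
from h import *
look([],"pics/v7.png");to(.449,.0122,.0697)
P="pics/v7.png","pics/v7.json";o=ctrl.get_obs()["tool_pos"]
print("beaker");a=vfit(*P,(.449,.0122),[(0,.0215),(.06,.0225)],.008)
vfit(*P,o[:2],[(o[2]-.0057,.025),(o[2]+.0103,.016)],.008)
s=ctrl.get_image("scene");x,y=map(int,proj("scene",[.449,.012,.06]))
cv2.imwrite("pics/s7.png",np.hstack([cv2.resize(s[y-40:y+40,x-40:x+40],(400,400)),cv2.resize(cv2.imread(P[0])[150:350,156:356],(400,400))]))
E
```

```text
t: 15.2
tool_pos: [0.4496, 0.0113, 0.2058]
tool_rot: [-0.001, -3.14, -0.0]
contact_force: [0.5, -0.1, 0.9]
opening: 0.0305
grip_force: 29.9
t: 15.82
tool_pos: [0.4508, 0.0132, 0.1074]
tool_rot: [-0.0, 3.141, -0.0]
contact_force: [0.0, -0.2, -0.2]
opening: 0.0304
grip_force: 29.9
t 15.88 pos [0.4512 0.0131 0.108 ] shift cm [ 0.23 -0.09  3.83] turn [-0.     0.002  0.   ] dist 3.8
beaker
z 0 r 0.0215 -> [6.61937e+01 4.51000e-01 1.12000e-02 1.95000e-02]
z 0.06 r 0.0225 -> [5.95761e+01 4.47000e-01 1.12000e-02 2.05000e-02]
joint [1.227549e+02 4.470000e-01 1.120000e-02]
z 0.10231179248357444 r 0.025 -> [6.53789e+01 4.50200e-01 1.41000e-02 2.50000e-02]
z 0.11831179248357444 r 0.016 -> [7.94973e+01 4.50200e-01 1.41000e-02 1.50000e-02]
joint [1.448762e+02 4.502000e-01 1.410000e-02]
```

View pics/s7.png

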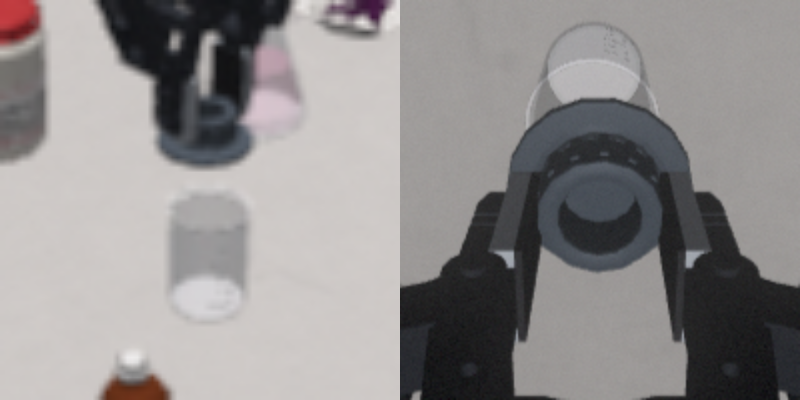

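The lid is level above the beaker. The rim centre sits about 2 mm right of the lid in y, so I shift y by -0.2 cm and x by +0.15 cm, and lower.

```bash
python3 -m handwheel '[[[0.15,-0.2,1.5],[0,0,0]],[[0.15,-0.2,2.6],[0,0,0]],[[0.15,-0.2,3.2],[0,0,0]],[[0.15,-0.2,3.5],[0,0,0]],[[0.15,-0.2,3.5],[0,0,0]]]'
python3 -m handwheel '[[[0,0,0.2],[0,0,0]],[[0,0,0.4],[0,0,0]],[[0,0,0.4],[0,0,0]]]'
```

```text
t: 16.55
tool_pos: [0.4488, 0.0112, 0.0716]
tool_rot: [0.0, -3.141, -0.0]
contact_force: [-0.2, -0.2, 0.6]
opening: 0.0301
grip_force: 29.9
t: 16.92
tool_pos: [0.4503, 0.0112, 0.0698]
tool_rot: [-0.0, 3.139, 0.0]
contact_force: [-1.4, 1.2, 7.5]
opening: 0.0305
grip_force: 30.5
```

```bash
python3 -m handwheel '[[[0,0,-0.1],[0,0,0]],[[0,0,-0.1],[0,0,0]],[[0,0,-0.1],[0,0,0]],[[0,0,-2],[0,0,0]],[[0,0,-5],[0,0,0]]]' -0.2
python3 -m handwheel '[[[0,0,-5],[0,0,0]],[[0,5,-9],[0,0,0]],[[0,10,-11],[0,0,0]],[[0,10,-11],[0,0,0]],[[0,10,-11],[0,0,0]]]'
python3 - <<'E'
from h import *
look([],"pics/v8.png");P="pics/v8.png","pics/v8.json"
print("lid");vfit(*P,(.449,.0115),[(.064,.025),(.08,.016)],.008)
print("beaker base");vfit(*P,(.449,.0115),[(0,.0215)],.008)
print("med");vfit(*P,(.5755,.1287),[(0.0,.027),(.07,.027)],.006)
s=ctrl.get_image("scene");x,y=map(int,proj("scene",[.449,.012,.05]))
cv2.imwrite("pics/s8.png",np.hstack([cv2.resize(s[y-40:y+40,x-40:x+40],(384,384)),cv2.imread(P[0])[:,60:444]]))
to(.4520,.2870,.23)
E
```

```text
t: 17.55
tool_pos: [0.4476, 0.0114, 0.1168]
tool_rot: [0.0, -3.138, -0.001]
contact_force: [0.2, -0.6, 0.3]
opening: 0.0511
grip_force: 0.0
t: 18.18
tool_pos: [0.4484, 0.1109, 0.2269]
tool_rot: [0.001, -3.14, 0.001]
contact_force: [0.2, 0.3, -1.0]
opening: 0.0514
grip_force: 0.0
lid
z 0.064 r 0.025 -> [8.00e+01 4.49e-01 1.25e-02 2.60e-02]
z 0.08 r 0.016 -> [7.54024e+01 4.50000e-01 1.05000e-02 1.70000e-02]
joint [1.530372e+02 4.500000e-01 1.150000e-02]
beaker base
z 0 r 0.0215 -> [6.29401e+01 4.51000e-01 9.50000e-03 1.95000e-02]
joint [6.29401e+01 4.51000e-01 9.50000e-03]
med
z 0.0 r 0.027 -> [6.25644e+01 5.79500e-01 1.26700e-01 2.50000e-02]
z 0.07 r 0.027 -> [7.29918e+01 5.73500e-01 1.27700e-01 2.50000e-02]
joint [123.8764   0.5745   0.1287]
t 18.27 pos [0.4483 0.1102 0.2263] shift cm [-0.35 17.68 -0.38] turn [-0.001 -0.002 -0.001] dist 17.7
```

View pics/s8.png

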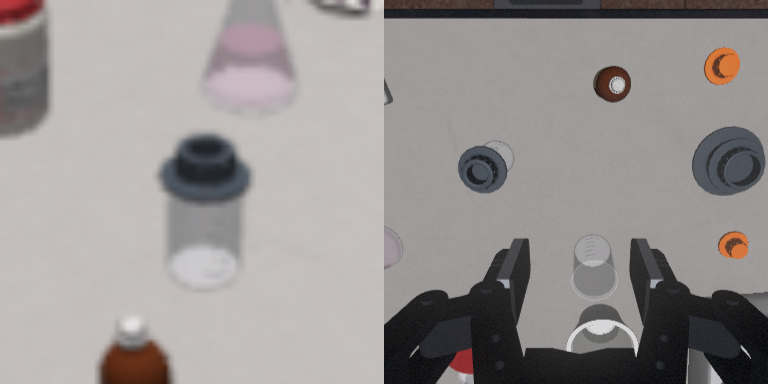

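The small lid sits level on its beaker (205,170 in the left crop). That was my 15th view, one over the limit of 14, so from here I work from numbers only. On to the medium lid.

```bash
python3 -m handwheel '[[[-0.1,5.5,0],[0,0,0]],[[-0.2,11,0],[0,0,0]],[[-0.4,16.5,0],[0,0,0]],[[-0.4,17.7,0],[0,0,0]],[[-0.4,17.7,0],[0,0,0]]]' -0.5
python3 -m handwheel '[[[0,0,0],[0,0,0]],[[0,0,0],[0,0,0]]]'
python3 - <<'E'
from h import *
p=stack(D[:4],(.45,.288));to(.4520,.2870,.0375)
E
```

```text
t: 18.9
tool_pos: [0.4527, 0.2874, 0.2267]
tool_rot: [-0.0, -3.14, 0.002]
contact_force: [-0.4, -1.0, -0.7]
opening: 0.0641
grip_force: 0.0
t: 19.15
tool_pos: [0.453, 0.2869, 0.2278]
tool_rot: [0.003, 3.142, -0.0]
contact_force: [-0.1, 0.5, -1.5]
opening: 0.0639
grip_force: 0.0
fit [0.4534211  0.28756082] IoU 0.9522401451964843
t 19.2 pos [0.453  0.2871 0.2279] shift cm [ 1.100e-01 -1.000e-02  1.904e+01] turn [-0.     0.    -0.002] dist 19.0
```

```bash
python3 -m handwheel '[[[0,0,5],[0,0,0]],[[0,0,10],[0,0,0]],[[0,0,15],[0,0,0]],[[0,0,18.5],[0,0,0]],[[0,0,19],[0,0,0]]]' -0.5 30
python3 -m handwheel '[[[0,0,0],[0,0,0]],[[0,0,0],[0,0,0]],[[0,0,0],[0,0,0]],[[0,0,0],[0,0,0]]]' 1 30
python3 -m handwheel '[[[0,0,-1],[0,0,0]],[[0,0,-5],[0,0,0]],[[0,0,-10],[0,0,0]],[[0,0,-16],[0,0,0]],[[0,0,-16],[0,0,0]]]'
python3 -m handwheel '[[[0,0,0],[0,0,0]],[[0,0,0],[0,0,0]]]'
python3 - <<'E'
from h import *
o=ctrl.get_obs();t=o["tool_pos"];look([],"pics/g3.png");print(t,o["opening"])
for dz in(-.003,-.007): vfit("pics/g3.png","pics/g3.json",t[:2],[(t[2]+dz,.032),(t[2]+dz+.016,.022)],.008)
stack(D[:2],(.45,.288))
to(.5750,.1287,.19)
E
```

```text
t: 19.82
tool_pos: [0.4507, 0.2866, 0.0349]
tool_rot: [-0.001, -3.136, 0.004]
contact_force: [0.1, -1.5, -0.1]
opening: 0.064
grip_force: 0.0
t: 20.32
tool_pos: [0.4543, 0.2888, 0.0398]
tool_rot: [-0.0, 3.138, 0.002]
contact_force: [0.6, -0.6, 4.7]
opening: 0.0417
grip_force: 30.9
t: 20.95
tool_pos: [0.4558, 0.2898, 0.205]
tool_rot: [-0.001, 3.131, 0.008]
contact_force: [-0.6, -0.4, -0.6]
opening: 0.0416
grip_force: 30.7
t: 21.2
tool_pos: [0.4515, 0.2877, 0.1955]
tool_rot: [0.0, -3.138, 0.003]
contact_force: [0.6, -1.2, -1.9]
opening: 0.0417
grip_force: 30.7
[0.45152361 0.28768915 0.19547316] 0.04173255554624438
z 0.19247316373146678 r 0.032 -> [6.5383e+01 4.4650e-01 2.8870e-01 3.0000e-02]
z 0.2084731637314668 r 0.022 -> [7.80372e+01 4.48500e-01 2.88700e-01 2.10000e-02]
joint [129.4863   0.4485   0.2887]
z 0.18847316373146678 r 0.032 -> [6.62521e+01 4.51500e-01 2.87700e-01 3.20000e-02]
z 0.2044731637314668 r 0.022 -> [7.58755e+01 4.50500e-01 2.88700e-01 2.10000e-02]
joint [140.3394   0.4505   0.2887]
fit [0.45394237 0.28746973] IoU 0.6119721174970842
t 21.3 pos [0.4518 0.2878 0.1957] shift cm [-12.32 -15.91   0.55] turn [-0.001 -0.003  0.   ] dist 20.1
```

```bash
python3 -m handwheel '[[[-3,-4,0],[0,0,0]],[[-6,-8,0],[0,0,0]],[[-9,-12,0],[0,0,0]],[[-12.4,-15.9,0],[0,0,0]],[[-12.4,-15.9,0],[0,0,0]]]'
python3 -m handwheel '[[[0,0,4],[0,0,0]],[[0,0,7],[0,0,0]],[[0,0,7.5],[0,0,0]],[[0,0,7.5],[0,0,0]],[[0,0,7.5],[0,0,0]]]'
python3 - <<'E'
from h import *
look([],"pics/v9.png");to(.576,.1285,.0808)
P="pics/v9.png","pics/v9.json";o=ctrl.get_obs()["tool_pos"]
print("beaker");vfit(*P,(.5750,.1287),[(0,.0255),(.07,.027)],.008)
vfit(*P,o[:2],[(o[2]-.0068,.032),(o[2]+.0092,.022)],.006)
# upper arc only of the rim and base (not hidden by the lid): column symmetry centre from bright ring
c=json.load(open(P[1]))
im=cv2.imread(P[0]);g=cv2.GaussianBlur(im,(0,0),1).astype(np.float32)
G=np.sqrt(sum(cv2.Sobel(g,cv2.CV_32F,a,b)**2 for a,b in((1,0),(0,1))).sum(2))
def arc(x,y,z,r):
    q=circ(x,y,z,r,c)
    lid=circ(*o[:2],o[2]-.0068,.034,c).astype(np.float32)
    k=[cv2.pointPolygonTest(lid,tuple(map(float,v)),False)<0 and v[1]<lid[:,1].mean() for v in q];q=q[k].astype(np.float32)
    return min(1,len(q)/8)*cv2.remap(G,q[:,0].reshape(1,-1),q[:,1].reshape(1,-1),1).mean() if len(q)>5 else 0
for z,r in((0,.026),(.07,.027)): print(z,np.round(max((arc(.575+a,.1287+b,z,r+e),.575+a,.1287+b,r+e) for a in np.arange(-.006,.0061,.001) for b in np.arange(-.006,.0061,.001) for e in(-.001,0,.001)),4))
E
```

```text
t: 21.92
tool_pos: [0.5779, 0.1265, 0.1964]
tool_rot: [-0.007, -3.14, 0.001]
contact_force: [0.0, -0.5, -1.1]
opening: 0.0418
grip_force: 30.8
t: 22.55
tool_pos: [0.5779, 0.1296, 0.1247]
tool_rot: [-0.001, 3.139, 0.0]
contact_force: [-0.1, 0.0, 0.0]
opening: 0.0418
grip_force: 30.8
t 22.6 pos [0.5779 0.1295 0.1248] shift cm [ 0.2 -0.1  4.4] turn [0.    0.003 0.   ] dist 4.4
beaker
z 0 r 0.0255 -> [6.53564e+01 5.78000e-01 1.28700e-01 2.35000e-02]
z 0.07 r 0.027 -> [4.84362e+01 5.75000e-01 1.28700e-01 2.50000e-02]
joint [100.9328   0.575    0.1287]
z 0.11796169369448162 r 0.032 -> [6.84862e+01 5.76900e-01 1.30500e-01 3.20000e-02]
z 0.13396169369448163 r 0.022 -> [7.69417e+01 5.76900e-01 1.30500e-01 2.10000e-02]
joint [1.454279e+02 5.769000e-01 1.305000e-01]
0 [1.04885e+02 5.79000e-01 1.29700e-01 2.50000e-02]
0.07 [1.115706e+02 5.760000e-01 1.297000e-01 2.600000e-02]
```

```bash
python3 -m handwheel '[[[0.15,-0.1,2],[0,0,0]],[[0.15,-0.1,3.2],[0,0,0]],[[0.15,-0.1,3.8],[0,0,0]],[[0.15,-0.1,4.1],[0,0,0]],[[0.15,-0.1,4.1],[0,0,0]]]'
python3 -m handwheel '[[[0,0,0.2],[0,0,0]],[[0,0,0.4],[0,0,0]],[[0,0,0.4],[0,0,0]]]'
```

```text
t: 23.22
tool_pos: [0.5754, 0.1282, 0.0817]
tool_rot: [0.0, -3.142, 0.0]
contact_force: [-0.7, 0.5, 0.4]
opening: 0.0416
grip_force: 30.8
t: 23.6
tool_pos: [0.577, 0.1285, 0.0806]
tool_rot: [-0.0, 3.138, 0.001]
contact_force: [-2.4, -0.5, 7.5]
opening: 0.0416
grip_force: 31.6
```

Contact at 0.0806, with 0.0808 predicted, so it is seated. Release and check by numbers.

```bash
python3 -m handwheel '[[[0,0,-0.1],[0,0,0]],[[0,0,-0.1],[0,0,0]],[[0,0,-0.1],[0,0,0]],[[0,0,-2],[0,0,0]],[[0,0,-5],[0,0,0]]]' -0.5
python3 -m handwheel '[[[0,0,-5],[0,0,0]],[[4,5,-9],[0,0,0]],[[8,9,-10],[0,0,0]],[[12.3,15.9,-10],[0,0,0]],[[12.3,15.9,-10],[0,0,0]]]' -0.7
python3 -m handwheel '[[[0,0,0],[0,0,0]],[[0,0,0],[0,0,0]],[[0,0,0],[0,0,0]]]'
python3 - <<'E'
from h import *
o=ctrl.get_obs();look([],"pics/v10.png");P="pics/v10.png","pics/v10.json"
print("lid");vfit(*P,(.575,.129),[(.074,.032),(.09,.022)],.008)
ctrl.get_image("scene")
for n in("lid_medium","beaker_medium"):
  for d in ctrl.landmark_of("scene",n)[:1]: print(n,d, proj("scene",[.5755,.129,.061 if n[0]=="l" else 0]))
p=stack(D[:2],(.45,.288));to(p[0]-.0015,p[1]-.0004,.018)
E
```

```text
t: 24.22
tool_pos: [0.5746, 0.1281, 0.1281]
tool_rot: [0.0, -3.139, 0.0]
contact_force: [0.6, -0.2, -0.0]
opening: 0.064
grip_force: 0.0
t: 24.85
tool_pos: [0.4508, 0.2895, 0.2301]
tool_rot: [-0.005, 3.139, 0.003]
contact_force: [0.1, 0.5, 0.5]
opening: 0.0728
grip_force: 0.0
t: 25.22
tool_pos: [0.453, 0.2863, 0.228]
tool_rot: [0.002, 3.141, -0.0]
contact_force: [0.6, 0.2, -0.7]
opening: 0.0725
grip_force: 0.0
lid
z 0.074 r 0.032 -> [6.77082e+01 5.74000e-01 1.29000e-01 3.20000e-02]
z 0.09 r 0.022 -> [6.70245e+01 5.74000e-01 1.28000e-01 2.10000e-02]
joint [1.324714e+02 5.740000e-01 1.290000e-01]
lid_medium {'position': [203.6, 208.6], 'score': 0.74} [np.float64(200.15906516182392), np.float64(204.40295764974968)]
beaker_medium {'position': [204.8, 222.2], 'score': 0.67} [np.float64(201.67755716494554), np.float64(223.63948257146663)]
fit [0.45319434 0.28750664] IoU 0.9500326384072457
t 25.48 pos [0.4526 0.2867 0.2277] shift cm [ 0.09  0.04 20.97] turn [-0.    -0.    -0.001] dist 21.0
```

```bash
python3 -m handwheel '[[[0.05,0,5.5],[0,0,0]],[[0.05,0,11],[0,0,0]],[[0.05,0,16],[0,0,0]],[[0.05,0,19.5],[0,0,0]],[[0.05,0,20.9],[0,0,0]]]' -0.7 35
python3 -m handwheel '[[[0,0,0],[0,0,0]],[[0,0,0],[0,0,0]],[[0,0,0],[0,0,0]],[[0,0,0],[0,0,0]]]' 1 35
python3 -m handwheel '[[[0,0,-1],[0,0,0]],[[0,0,-5],[0,0,0]],[[0,0,-11],[0,0,0]],[[0,0,-17],[0,0,0]],[[0,0,-19.5],[0,0,0]]]'
python3 -m handwheel '[[[0,0,0],[0,0,0]],[[0,0,0],[0,0,0]]]'
python3 - <<'E'
from h import *
o=ctrl.get_obs();t=o["tool_pos"];look([],"pics/g4.png");print(t,o["opening"])
for dz in(-.005,-.008): vfit("pics/g4.png","pics/g4.json",t[:2],[(t[2]+dz,.042),(t[2]+dz+.016,.026)],.008)
to(.4545,-.2895,.22)
E
```

```text
t: 26.1
tool_pos: [0.4502, 0.2863, 0.0162]
tool_rot: [-0.0, -3.137, 0.003]
contact_force: [-0.2, -0.3, 0.3]
opening: 0.0726
grip_force: 0.0
t: 26.6
tool_pos: [0.4525, 0.2875, 0.0198]
tool_rot: [-0.0, 3.14, 0.001]
contact_force: [0.9, 0.3, 1.4]
opening: 0.0494
grip_force: 36.6
t: 27.22
tool_pos: [0.4535, 0.288, 0.2199]
tool_rot: [-0.001, 3.134, 0.005]
contact_force: [-0.6, -0.2, -1.7]
opening: 0.0496
grip_force: 36.8
t: 27.48
tool_pos: [0.4509, 0.2868, 0.2121]
tool_rot: [0.0, -3.139, 0.002]
contact_force: [0.1, -0.0, -1.1]
opening: 0.0496
grip_force: 36.8
[0.45091211 0.28682305 0.21214887] 0.04958730495602134
z 0.20714887431687795 r 0.042 -> [6.89091e+01 4.49900e-01 2.87800e-01 4.10000e-02]
z 0.22314887431687797 r 0.026 -> [6.93519e+01 4.44900e-01 2.87800e-01 2.50000e-02]
joint [122.26     0.4499   0.2878]
z 0.20414887431687795 r 0.042 -> [6.88938e+01 4.51900e-01 2.87800e-01 4.20000e-02]
z 0.22014887431687796 r 0.026 -> [6.5564e+01 4.4690e-01 2.8780e-01 2.5000e-02]
joint [126.2292   0.4509   0.2878]
t 27.52 pos [0.4506 0.2866 0.2114] shift cm [ -0.38 -57.62  -0.77] turn [-0.002 -0.004  0.   ] dist 57.6
```

```bash
python3 -m handwheel '[[[0,-5.5,0],[0,0,0]],[[0,-11.5,0],[0,0,0]],[[0,-17.5,0],[0,0,0]],[[0,-23.5,0],[0,0,0]],[[0,-29,0],[0,0,0]]]'
python3 -m handwheel '[[[0,-5.5,0],[0,0,0]],[[0,-11,0],[0,0,0]],[[0,-16.5,0],[0,0,0]],[[0,-19,0],[0,0,0]],[[0,-19,0],[0,0,0]]]'
python3 -m handwheel '[[[0,0,0],[0,0,0]],[[0,0,0],[0,0,0]]]'
python3 - <<'E'
from h import *
look([],"pics/v11.png");P="pics/v11.png","pics/v11.json"
c=json.load(open(P[1]));im=cv2.imread(P[0]);g=cv2.GaussianBlur(im,(0,0),.8).astype(np.float32)
G=np.sqrt(sum(cv2.Sobel(g,cv2.CV_32F,a,b)**2 for a,b in((1,0),(0,1))).sum(2))
print(proj("wrist",[.4545,-.2895,.095],c))
vfit(*P,(.4545,-.2895),[(0,.036),(.095,.037)],.01)
to(.4545,-.2895,.22)
E
```

```text
t: 28.15
tool_pos: [0.4505, -0.0045, 0.2115]
tool_rot: [-0.0, -3.138, -0.001]
contact_force: [1.2, 0.1, -1.3]
opening: 0.0495
grip_force: 36.9
t: 28.78
tool_pos: [0.4507, -0.1937, 0.2114]
tool_rot: [-0.005, -3.138, -0.004]
contact_force: [-0.7, 0.3, -1.0]
opening: 0.0499
grip_force: 36.9
t: 29.02
tool_pos: [0.4518, -0.1916, 0.2132]
tool_rot: [0.003, -3.141, -0.001]
contact_force: [0.7, -1.0, -1.0]
opening: 0.0493
grip_force: 36.9
[np.float64(143.82391679895701), np.float64(184.76412858621273)]
z 0 r 0.036 -> [ 7.74053e+01  4.55500e-01 -2.90500e-01  3.50000e-02]
z 0.095 r 0.037 -> [ 7.10505e+01  4.53500e-01 -2.89500e-01  3.60000e-02]
joint [145.7632   0.4545  -0.2895]
t 29.07 pos [ 0.4519 -0.1917  0.2134] shift cm [-0.24 -9.78 -0.66] turn [ 0.    -0.     0.002] dist 9.8
```

```bash
python3 -m handwheel '[[[-0.15,-5,0],[0,0,0]],[[-0.25,-9.7,0],[0,0,0]],[[-0.25,-9.7,3],[0,0,0]],[[-0.25,-9.7,6.5],[0,0,0]],[[-0.25,-9.7,7.5],[0,0,0]]]'
python3 -m handwheel '[[[0,0,0],[0,0,0]],[[0,0,0],[0,0,0]],[[0,0,0],[0,0,0]]]'
python3 - <<'E'
from h import *
look([],"pics/v12w.png");P="pics/v12w.png","pics/v12w.json";o=ctrl.get_obs()["tool_pos"]
vfit(*P,o[:2],[(o[2]-.0068,.042),(o[2]+.0092,.026)],.006)
c=json.load(open(P[1]));im=cv2.imread(P[0]);g=cv2.GaussianBlur(im,(0,0),1).astype(np.float32)
G=np.sqrt(sum(cv2.Sobel(g,cv2.CV_32F,a,b)**2 for a,b in((1,0),(0,1))).sum(2));lid=circ(*o[:2],o[2]-.0068,.0445,c).astype(np.float32)
def arc(x,y,z,r):
    q=circ(x,y,z,r,c);k=[cv2.pointPolygonTest(lid,tuple(map(float,v)),False)<0 and v[1]<lid[:,1].mean() for v in q];q=q[k].astype(np.float32)
    return cv2.remap(G,q[:,0].reshape(1,-1),q[:,1].reshape(1,-1),1).mean() if len(q)>5 else 0
for z,r in((0,.036),(.095,.037)): print(z,np.round(max((arc(.4545+a,-.2895+b,z,r+e),.4545+a,-.2895+b,r+e) for a in np.arange(-.005,.0051,.001) for b in np.arange(-.005,.0051,.001) for e in(-.001,0,.001)),4))
to(.4545,-.2895,.1058)
E
```

```text
t: 29.7
tool_pos: [0.4533, -0.2881, 0.1361]
tool_rot: [0.002, -3.138, -0.005]
contact_force: [0.3, 1.4, -0.6]
opening: 0.0497
grip_force: 37.0
t: 30.08
tool_pos: [0.4553, -0.2903, 0.1406]
tool_rot: [-0.001, 3.139, -0.003]
contact_force: [-0.1, 0.2, -0.8]
opening: 0.0495
grip_force: 37.0
z 0.1334660124431388 r 0.042 -> [ 7.08131e+01  4.55100e-01 -2.89200e-01  4.20000e-02]
z 0.14946601244313878 r 0.026 -> [ 6.80369e+01  4.50100e-01 -2.89200e-01  2.50000e-02]
joint [128.0975   0.4551  -0.2892]
0 [ 9.16176e+01  4.57500e-01 -2.89500e-01  3.70000e-02]
0.095 [ 9.52491e+01  4.54500e-01 -2.89500e-01  3.70000e-02]
t 30.12 pos [ 0.4551 -0.2902  0.1403] shift cm [0.07 0.08 3.45] turn [-0.002  0.002  0.   ] dist 3.4
```

Lid and beaker agree within 1 mm. Lowering.

```bash
python3 -m handwheel '[[[0.05,0,1.5],[0,0,0]],[[0.05,0,2.4],[0,0,0]],[[0.05,0,2.9],[0,0,0]],[[0.05,0,3.1],[0,0,0]],[[0.05,0,3.1],[0,0,0]]]'
python3 -m handwheel '[[[0,0,0.2],[0,0,0]],[[0,0,0.4],[0,0,0]],[[0,0,0.4],[0,0,0]]]'
```

```text
t: 30.75
tool_pos: [0.454, -0.2898, 0.1078]
tool_rot: [-0.0, 3.142, -0.0]
contact_force: [-0.2, -0.1, -0.8]
opening: 0.0499
grip_force: 37.0
t: 31.12
tool_pos: [0.4546, -0.2903, 0.1057]
tool_rot: [-0.0, 3.14, -0.001]
contact_force: [-1.8, 1.3, 5.5]
opening: 0.0495
grip_force: 37.7
```

Seated as predicted (contact at 0.1057 against 0.1058). Release, back off, and check all four.

```bash
python3 -m handwheel '[[[0,0,-0.1],[0,0,0]],[[0,0,-0.1],[0,0,0]],[[0,0,-0.1],[0,0,0]],[[0,0,-2],[0,0,0]],[[0,0,-5],[0,0,0]]]' -0.7
python3 -m handwheel '[[[0,0,-5],[0,0,0]],[[1,5,-8],[0,0,0]],[[2,10,-10],[0,0,0]],[[2,14,-10],[0,0,0]],[[2,14,-10],[0,0,0]]]'
python3 -m handwheel '[[[0,0,0],[0,0,0]],[[0,0,0],[0,0,0]],[[0,0,0],[0,0,0]]]'
python3 - <<'E'
from h import *
look([],"pics/v13.png");P="pics/v13.png","pics/v13.json"
print("large");vfit(*P,(.4545,-.2895),[(.099,.042),(.115,.026)],.008);print("base");vfit(*P,(.4545,-.2895),[(0,.036)],.008)
print("flask lid");vfit(*P,(.57,-.156),[(.108,.019),(.124,.011)],.008)
print("small");vfit(*P,(.449,.0115),[(.064,.025),(.08,.016)],.008)
ctrl.get_image("scene")
for n,v in dict(flask=(.57,-.156,.095),small=(.449,.0115,.051),medium=(.575,.129,.061),large=(.4545,-.2895,.086)).items():
  print(n,np.round(proj("scene",v),1),[(np.round(d["position"],1),round(d["score"],2)) for d in ctrl.landmark_of("scene","lid_"+n)[:2]])
o=ctrl.get_obs();print(o["t"],o["opening"],o["contact_force"])
E
```

```text
t: 31.75
tool_pos: [0.4534, -0.2894, 0.1542]
tool_rot: [0.0, -3.14, -0.002]
contact_force: [0.3, -0.5, 0.1]
opening: 0.0728
grip_force: 0.0
t: 32.38
tool_pos: [0.4342, -0.1481, 0.2559]
tool_rot: [-0.006, 3.139, -0.002]
contact_force: [-0.0, -0.7, 0.6]
opening: 0.0726
grip_force: 0.0
t: 32.75
tool_pos: [0.4338, -0.1506, 0.2536]
tool_rot: [-0.002, -3.141, -0.0]
contact_force: [0.1, -0.4, -0.3]
opening: 0.0729
grip_force: 0.0
large
z 0.099 r 0.042 -> [ 7.9585e+01  4.5550e-01 -2.8950e-01  4.2000e-02]
z 0.115 r 0.026 -> [ 7.0685e+01  4.5150e-01 -2.8250e-01  2.6000e-02]
joint [125.5509   0.4555  -0.2875]
base
z 0 r 0.036 -> [ 6.53323e+01  4.55500e-01 -2.90500e-01  3.50000e-02]
joint [65.3323  0.4555 -0.2905]
flask lid
z 0.108 r 0.019 -> [ 7.60179e+01  5.69000e-01 -1.55000e-01  2.00000e-02]
z 0.124 r 0.011 -> [ 7.85906e+01  5.69000e-01 -1.55000e-01  1.00000e-02]
joint [154.6085   0.569   -0.155 ]
small
z 0.064 r 0.025 -> [8.00e+01 4.49e-01 1.15e-02 2.60e-02]
z 0.08 r 0.016 -> [7.21504e+01 4.47000e-01 8.50000e-03 1.80000e-02]
joint [1.418036e+02 4.490000e-01 1.050000e-02]
flask [276.3 161.4] [(array([144.6, 258.3]), 0.53), (array([217.1, 295.7]), 0.47)]
small [266.1 209.7] [(array([267.6, 207.2]), 0.69)]
medium [200.3 204.5] [(array([203.8, 206.4]), 0.86)]
large [333.3 162.9] [(array([334.1, 162.5]), 0.84)]
33.05 0.07259375111933389 [ 0.47487774 -0.09790336  0.29355465]
```

All four flanges fit at their seated heights, concentric with their vessels. Handing in.

```bash
python3 -c "
from station import ctrl
print(ctrl.finish_job())"
```

```text
the job is handed in; nothing more can be done
None
```

I set all four lids on their vessels and handed the job in at about 33 s; hand-in gave no verdict. By camera fits and contact heights they look fully seated, though the last two were checked by numbers only, since I had viewed 15 pictures against the limit of 14.

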